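Fit the spacer and push the keyed shaft home in the pulley

ROBOT

A 7-joint arm with a two-finger parallel gripper is mounted at the origin on the work surface; the furniture and walls round the work are solid. World frame = base frame: x ahead of the robot, y to its left, z up, the work surface at z = 0. Lengths are in m, angles in rad, forces in N, time in s.
With the tool pointing down it reaches from about 0.4 to 0.85 m from the base axis. Payload 10.4 kg.
Tool frame: the origin (TCP) lies midway between the tips of the shut fingers; the grasp point (between the pads) lies 19 mm behind it; z points along the fingers, y is the line along which they close (so a half turn about z gives the same grasp; the last joint's range is limited). The gripper opens to 85 mm and grips with 20 to 120 N. Pads are 22 mm wide; open, the fingers measure 114 mm over their backs; the gripper's body (76 mm by 85 mm) begins 54 mm behind the grasp point. The pads swing forward as they close: fully open they stand 13 mm farther back than shut.
Start: joints at [1.254, 0.332, -0.065, 1.46, 0.022, 1.35, -0.088], TCP at [0.181, -0.598, 0.231] pointing down, gripper open.
Joint ranges: [-2.6, 2.6], [-0.5, 2.12], [-1.47, 1.34], [0.16, 2.42], [-1.27, 4.41], [0.06, 2.06], [-2.6, 2.6]. Speed limits (rad/s): [2.22, 2.22, 2.79, 2.79, 3.14, 3.14, 3.14].

INTERFACE

Orientations are given as a unit quaternion [x, y, z, w].
In Python, from plant import monitor, get_image, manip gives the robot as it stands.
- The arm moves only by the tool move_arm, never from a script. Its argument "series" is a list of rows, each a list of 7 numbers: the shift along the tool's x, y, z scaled (see below), then the turn, a rotation vector about the tool's x, y, z scaled (see below), then the closure, from -1 (fully open) to 1 (shut). A call has 1 to 12 rows; each row shifts and turns the commanded pose from where the row before left it, along the tool's axes as they then stand; what a row does not reach is not made up. The controller multiplies each number of a shift by 0.03 m and each number of a turn by 8 degrees. A row lasts 1/8 s, in which the tool goes at most 62.5 mm and 10.7 degrees, less where a joint would pass 70% of its speed; a pose out of reach is approached as far as the arm can. A call with a number of a shift or a turn outside -1 to 1 is refused whole. A call with a gripper value outside its range is refused whole. The fingers move at their own pace and stop on an object; "squeeze" is the grip in N (left out, the last holds). Time passes only in rows, so rows that do not move let the fingers close. It gives the time, the measured TCP pose, the force, the opening and the grip force at its end, in the units of the state.
- monitor.get_state(): the state, without advancing time (a new reading comes with each control period).
- get_image(name): name is "side" or "top" or "wrist"; returns a dict with "frame" (420x560x3 uint8, red, green, blue), "fovy" (degrees; the focal length in pixels is half the picture's height over the tangent of half this angle, whatever the lens; pixels are square), "cx", "cy" (the principal point, pixels), "R" (3x3) and "t" (3): a world point X has camera coordinates R X + t; the wrist camera has in their place "mount" (4x4, takes a point from camera to tool coordinates, whose origin is the TCP and whose axes are the flange's). Camera axes: x right, y down, z forward; pixel columns grow to the right and rows downward; lengths in m; the calibration is good to about 2 mm. A picture is of the moment at which its call begins: read the wrist's pose just before it. There is no depth.
- manip.close_job(): hands the job in; it is judged then, once.
The state is a dict: "t": time; "joint_positions": joint angles; "joint_vel": joint speeds; "effort": joint torques, N m; "eef_pos": TCP position; "ee_rot": TCP orientation; "contact_force": force on the tool from outside, world axes, zero at the start; "moment": the same for the moment, N m; "grip_width": opening from 0.0 (shut) to 1.0 (fully open); "grasp_force": force on a finger pad.
Only numpy, scipy, OpenCV 4.12 (cv2) and the standard library are available. Lean on these libraries where they do the work, as an engineer would, in place of code of your own. Each camera call takes 0.05 s, during which the arm holds its last target. There are 200 camera calls.

TASK

Lay the large flat spacer ring from the bench over the raised boss of the pulley and let go of it, then take the keyed shaft out of its wooden stand and push it into the pulley's bore, turning it until the key finds the keyway, and on against the spring until its collar presses firmly on the spacer. Finish still gripping the shaft and pressing it home, upright, so that the set screw could be tightened; leave the small washer, the side cutters and the hex key where they are.

Things in the scene. Friction and masses are not known exactly. Their poses are not given: they have to be found in the camera images.
- fixture: Fixed aluminium base plate, 110 x 110 x 12 mm, with a dark nose 15 mm out from the middle of its +x edge. Origin: centre of its underside; z up. A steel grooved pulley (90 mm diameter, 48 mm high, cannot turn) is clamped on it, concentric. The pulley's flat upper face is 56 mm above the bench; in its middle stands a round boss, 34 mm diameter, 4 mm high (top at 60 mm).
- bore (a point): Centre of the mouth of the boss's vertical 19 mm bore, 60 mm above the bench; axes as the fixture. One keyway, 8 mm wide, is cut to 13.5 mm from the axis, full depth. Its direction differs each time: anywhere within 0.5 rad of the fixture's +x (nose side); visible from above. Off the keyway the key stops on the boss's top; it enters within about 0.12 rad.
- plunger (a joint): Brass spring plunger in the bore, 14 mm diameter; 0 = up (its top 28 mm below the bore's mouth), grows as it is pressed down, in m; 0.012 when the shaft is home on the spacer, 0.0135 at its stop. It pushes up with 4 N at 0 and 7.6 N at 0.012, so a shaft that is let go does not stay home.
- spacer: Large flat steel ring lying loose on the bench, 56 mm outside diameter, 40 mm hole, 6 mm thick, 50 g. Origin: centre of its underside. It fits loosely over the pulley's boss; lying on the pulley's face it stands 2 mm above the boss. Its place is swapped at random with the small washer's.
- stand: Fixed light wooden block, 76 x 76 x 52 mm, with a wide round hole (28 mm, 46 mm deep) in which the shaft stands. Origin: centre of its underside.
- shaft: Loose steel keyed shaft standing upright in the stand, collar resting on the block, 90 mm long, 0.2 kg. Origin: centre of its lower end (10 mm above the bench in the stand; 40 mm below the bore's mouth when home); z up along it, +x towards the key. Shaft 16 mm diameter, 42 mm long, end tapered to 9 mm over 7 mm; key 5 mm wide, to 12.5 mm from the axis, 14 to 40 mm above the origin.
- grip (a point): Point on the shaft's axis 72 mm above its origin, in the middle of the dark grip block (30 mm along x, 20 mm along y, from 48 to 90 mm above the shaft's origin). Below the block is the collar, 54 mm diameter, from 42 to 48 mm; a small rib, 9 x 5 x 3 mm, on top of the collar marks the key's (+x) side. Axes as the shaft.
- small_washer: Bystander: smaller flat steel ring, 40 mm outside diameter, 22 mm hole, 6 mm thick, loose on the bench; too small for the boss. Origin: centre of its underside.
- cutters: Bystander: red-handled side cutters, 134 mm long, lying loose on the bench. Origin: centre of the underside.
- hexkey: Bystander: dark hex key, 93 mm long, lying loose on the bench. Origin: centre of the underside.
Mind the look-alikes: they are no part of the job. Leave any green look-alike of the shaft alone.

How it is judged:
By the outcome, as a careful person would: the job done as asked, in the order asked, and still so for the second after the job is handed in, while the arm keeps its last pose, push and grip.
It also fails if it takes over 64 s, if anything falls off the work surface, if the arm or the gripper's body presses on something with over 40 N, if the wrist force passes 120 N, or if a joint passes its speed limit or range.

## Working session

There is one attempt and no reset: what is moved stays moved. The work goes in short steps, Python scripts to look and compute and a tool call to move; the robot and the scene stay as the last step left them, time stands still between calls to the robot, and variables do not carry over. Pictures are saved under pics/ and viewed, at most 10 in all, crops included, and the job is handed in when it is done.

Besides the shell and the picture viewer there is one more tool, called after "Call:" by a JSON object that holds its "api" and its "payload", one argument or row to a line. move_arm: Moves the arm, as the interface text tells. Shifts and turns lie within -1 to 1; 1 stands for 0.03 m of shift or 8 degrees of turn. Its arguments: {"type":"object","properties":{"series":{"type":"array"},"squeeze":{"type":"number"}},"required":["series"]}

```bash
mkdir -p pics; ls
python3 - <<'E'
from plant import monitor,get_image
import cv2,numpy as np
s=monitor.get_state();print({k:np.round(v,4) for k,v in s.items()})
ims=[]
for n in ("top","side","wrist"):
    d=get_image(n);cv2.imwrite(f"pics/{n}0.png",d["frame"][...,::-1])
    print(n,d["frame"].shape,d["fovy"],d["cx"],d["cy"],[(k,np.round(d[k],4).tolist()) for k in("R","t","mount") if k in d])
E
```

```text
pics
{'t': np.float64(0.0), 'joint_positions': array([ 1.2544,  0.3329, -0.0647,  1.461 ,  0.0216,  1.3499, -0.0885]), 'joint_vel': array([ 0.0019,  0.001 , -0.0003,  0.0003,  0.0013, -0.0018,  0.0012]), 'effort': array([ 8.00000e-04, -6.25438e+01,  4.91000e-02, -3.91607e+01,
        1.61000e-02,  9.80000e-03, -1.00000e-04]), 'eef_pos': array([ 0.1809, -0.5979,  0.2305]), 'ee_rot': array([ 9.892e-01,  1.464e-01, -1.000e-04, -7.000e-04]), 'contact_force': array([0.7777, 0.6064, 0.4454]), 'moment': array([ 0.0172, -0.0302,  0.0007]), 'grasp_force': np.float64(0.0), 'grip_width': np.float64(0.9999)}
top (420, 560, 3) 47.113054109733994 270.7744836982412 210.0255062377603 [('R', [[0.0865, -0.9962, 0.0037], [-0.9735, -0.0853, -0.2124], [0.2119, 0.0148, -0.9772]]), ('t', [0.284, 0.4418, 0.8824])]
side (420, 560, 3) 49.919292449618766 284.5426544401958 217.45824514758752 [('R', [[-0.1177, -0.993, 0.0124], [-0.3913, 0.0349, -0.9196], [0.9127, -0.1131, -0.3927]]), ('t', [0.3623, 0.2083, 0.6164])]
wrist (420, 560, 3) 65.35250329833981 277.32308400037766 207.45997152849117 [('mount', [[0.0015, -0.9541, -0.2996, 0.0767], [1.0, 0.0013, 0.0006, -0.001], [-0.0002, -0.2996, 0.9541, -0.1436], [0.0, 0.0, 0.0, 1.0]])]
```

View pics/top0.png

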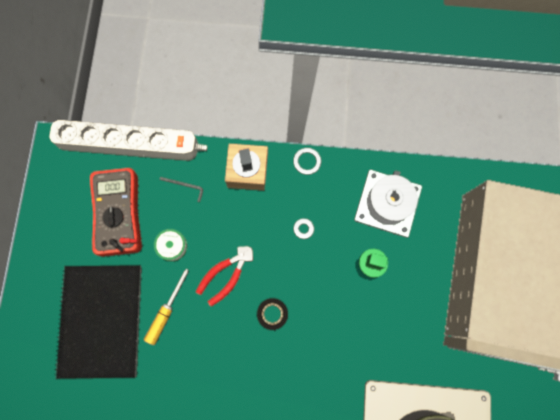

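View pics/side0.png

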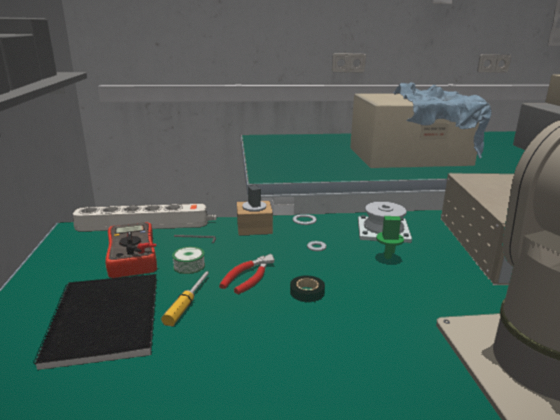

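The large spacer is at about (307,161) in the top view and the small washer at (304,228). The pulley is at (390,200), with its keyway and nose pointing up. The stand with the shaft is at (246,165), and the green decoy at (373,263). Next I measure these.

```bash
cat > h.py <<'E'
import numpy as np,cv2
from plant import monitor,get_image
from scipy.spatial.transform import Rotation as Ro
def cam(d,s=None):
    f=d["frame"].shape[0]/2/np.tan(np.radians(d["fovy"])/2)
    if "R" in d: R=np.array(d["R"]);t=np.array(d["t"])
    else:
        M=np.array(d["mount"]);Rt=Ro.from_quat(s["ee_rot"]).as_matrix()
        Rc=Rt@M[:3,:3];c=Rt@M[:3,3]+s["eef_pos"];R=Rc.T;t=-R@c
    return f,R,t
def ray(d,uv,z,s=None):
    f,R,t=cam(d,s);uv=np.atleast_2d(uv).astype(float)
    v=np.c_[(uv[:,0]-d["cx"])/f,(uv[:,1]-d["cy"])/f,np.ones(len(uv))]@R
    c=-R.T@t
    return c+v*((z-c[2])/v[:,2])[:,None]
def proj(d,X,s=None):
    f,R,t=cam(d,s);q=np.atleast_2d(X)@R.T+t
    return q[:,:2]/q[:,2:]*f+[d["cx"],d["cy"]]
def blobs(mask,amin=30):
    return [c for c in cv2.findContours(mask.astype(np.uint8),cv2.RETR_EXTERNAL,cv2.CHAIN_APPROX_NONE)[0] if cv2.contourArea(c)>amin]
def circ(P):  # least-squares circle
    A=np.c_[2*P[:,:2],np.ones(len(P))];b=(P[:,:2]**2).sum(1)
    x=np.linalg.lstsq(A,b,rcond=None)[0];return x[:2],np.sqrt(x[2]+x[0]**2+x[1]**2)
E
python3 - <<'E'
from h import *
d=get_image("top");F=d["frame"];hsv=cv2.cvtColor(F,cv2.COLOR_RGB2HSV)
big=lambda a,b,x0,x1:cv2.resize(F[a:b,x0:x1],None,fx=5,fy=5,interpolation=cv2.INTER_CUBIC)
cv2.imwrite("pics/crop1.png",np.hstack([big(135,210,220,290),big(160,240,350,425)[:375]])[...,::-1])
w=(hsv[...,1]<70)&(hsv[...,2]>120)
for c in blobs(w):
    m=c.reshape(-1,2).mean(0)
    if 210<m[0]<440 and 140<m[1]<245:
        for z in (.006,.056):
            P=ray(d,c.reshape(-1,2),z);print(m.round(),cv2.contourArea(c),z,[np.round(q,4) for q in circ(P)],P.min(0).round(4),P.max(0).round(4))
wood=(hsv[...,0]>8)&(hsv[...,0]<25)&(hsv[...,1]>80)&(hsv[...,2]>80)
for c in blobs(wood,200):
    m=c.reshape(-1,2).mean(0)
    if 210<m[0]<290 and 130<m[1]<210:
        b=cv2.boxPoints(cv2.minAreaRect(c));print("wood",b.round(1).tolist(),ray(d,b,.052).round(4))
E
```

```text
[303. 228.] 306.5 0.006 [array([0.3927, 0.2539]), np.float64(0.0199)] [0.3727 0.234  0.006 ] [0.4125 0.2746 0.006 ]
[303. 228.] 306.5 0.056 [array([0.3835, 0.2567]), np.float64(0.0189)] [0.3645 0.2379 0.056 ] [0.4023 0.2763 0.056 ]
[388. 202.] 3015.5 0.006 [array([0.4611, 0.0865]), np.float64(0.0647)] [0.3946 0.0207 0.006 ] [0.527  0.1537 0.006 ]
[388. 202.] 3015.5 0.056 [array([0.4483, 0.0981]), np.float64(0.0613)] [0.3853 0.0358 0.056 ] [0.5107 0.1618 0.056 ]
[246. 163.] 576.5 0.006 [array([0.519 , 0.3816]), np.float64(0.0286)] [0.4903 0.3524 0.006 ] [0.5492 0.4105 0.006 ]
[246. 163.] 576.5 0.056 [array([0.5032, 0.3777]), np.float64(0.0271)] [0.4759 0.35   0.056 ] [0.5318 0.4051 0.056 ]
[307. 161.] 553.0 0.006 [array([0.5345, 0.2569]), np.float64(0.028)] [0.5058 0.2293 0.006 ] [0.5629 0.2855 0.006 ]
[307. 161.] 553.0 0.056 [array([0.5179, 0.2596]), np.float64(0.0265)] [0.4907 0.2334 0.056 ] [0.5447 0.2867 0.056 ]
wood [[224.39999389648438, 186.1999969482422], [227.6999969482422, 143.3000030517578], [267.29998779296875, 146.3000030517578], [264.0, 189.1999969482422]] [[0.4537 0.4148 0.052 ]
 [0.5415 0.4177 0.052 ]
 [0.5421 0.3392 0.052 ]
 [0.4543 0.3379 0.052 ]]
```

View pics/crop1.png

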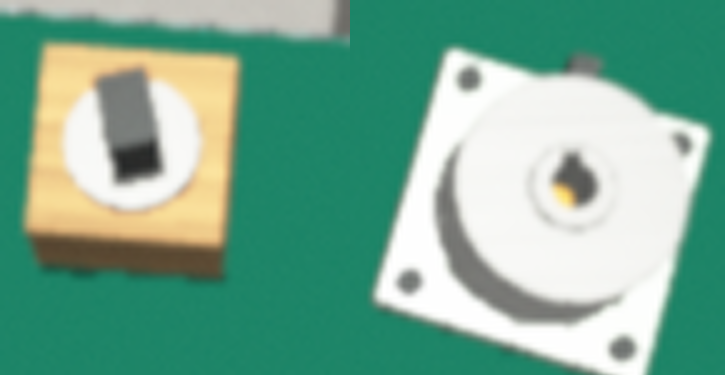

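Run:
```python
from h import *
t=get_image("top");s=get_image("side")
for z in (0,.1,.2,.3): print(z,"top-view upper-left box corner",ray(t,[[482,183],[470,345]],z).round(3)[:,:2].tolist(),"side box corner",ray(s,[[447,175],[512,270]],z).round(3)[:,:2].tolist())
print("base corner",ray(t,[[462,192],[447,345]],0).round(3).tolist())
# nose, bore
print("bore",ray(t,[394,197],.06).round(4))
print("side stand/shaft top",ray(s,[254,187],.1).round(3))
S=monitor.get_state();a=Ro.from_quat(S["ee_rot"]).as_matrix();print(a.round(3))
```

```text
0 top-view upper-left box corner [[0.52, -0.106], [0.195, -0.081]] side box corner [[0.852, -0.252], [0.264, -0.108]]
0.1 top-view upper-left box corner [[0.489, -0.063], [0.198, -0.04]] side box corner [[0.551, -0.095], [0.1, 0.016]]
0.2 top-view upper-left box corner [[0.457, -0.019], [0.2, 0.0]] side box corner [[0.251, 0.062], [-0.063, 0.139]]
0.3 top-view upper-left box corner [[0.426, 0.024], [0.203, 0.041]] side box corner [[-0.05, 0.219], [-0.227, 0.263]]
base corner [[0.498, -0.065, 0.0], [0.192, -0.037, 0.0]]
bore [[0.4587 0.0882 0.06  ]]
side stand/shaft top [[0.502 0.374 0.1  ]]
[[ 0.957  0.29  -0.   ]
 [ 0.29  -0.957  0.   ]
 [ 0.    -0.    -1.   ]]
```

Call:
{"api": "move_arm", "payload": {
  "series": [
    [0,0,-1,0,0,-1,-1],
    [0,0,-1,0,0,-1,-1],
    [0,0,-1,0,0,-1,-1],
    [0,0,-1,0,0,-1,-1],
    [0,0,-1,0,0,-1,-1],
    [0,0,-1,0,0,-1,-1],
    [0,0,0,0,0,-1,-1],
    [0,0,0,0,0,-1,-1],
    [0,0,0,0,0,-1,-1],
    [0,0,0,0,0,-0.14,-1]
  ]
}}

```text
t: 1.55
eef_pos: [0.1809, -0.5982, 0.4113]
ee_rot: [0.707, 0.707, 0.0, -0.0]
contact_force: [-0.4, -0.6, -0.5]
grip_width: 1.001
grasp_force: 0.0
```

Call:
{"api": "move_arm", "payload": {
  "series": [
    [1,1,0,0,0,0,-1],
    [1,1,0,0,0,0,-1],
    [1,1,0,0,0,0,-1],
    [1,1,0,0,0,0,-1],
    [1,1,0,0,0,0,-1],
    [1,1,0,0,0,0,-1],
    [1,1,0,0,0,0,-1],
    [1,1,0,0,0,0,-1],
    [1,1,0,0,0,0,-1],
    [1,1,0,0,0,0,-1],
    [1,1,0,0,0,0,-1],
    [1,1,0,0,0,0,-1]
  ]
}}

```text
t: 3.05
eef_pos: [0.5421, -0.2376, 0.4114]
ee_rot: [0.709, 0.706, -0.0, 0.0]
contact_force: [-0.2, -0.8, 0.4]
grip_width: 1.0
grasp_force: 0.0
```

Call:
{"api": "move_arm", "payload": {
  "series": [
    [1,0,0,0,0,0,-1],
    [1,0,0,0,0,0,-1],
    [1,0,0,0,0,0,-1],
    [1,0,0,0,0,0,-1],
    [1,0,0,0,0,0,-1],
    [1,0,0.5,0,0,0,-1],
    [1,0,0.5,0,0,0,-1],
    [1,0,0.5,0,0,0,-1],
    [1,0,0.5,0,0,-1,-1],
    [1,0,0.5,0,0,-1,-1],
    [1,0,0.5,0,0,0,-1],
    [1,0,0.5,0,0,0,-1]
  ]
}}

```text
t: 4.55
eef_pos: [0.5205, 0.1197, 0.3058]
ee_rot: [0.603, 0.797, -0.0, 0.0]
contact_force: [0.5, 0.3, 1.6]
grip_width: 1.0
grasp_force: 0.0
```

Run:
```python
from h import *
S=monitor.get_state();d=get_image("wrist");cv2.imwrite("pics/w1.png",d["frame"][...,::-1])
print(S["eef_pos"].round(4),np.degrees(np.arctan2(*Ro.from_quat(S["ee_rot"]).as_matrix()[[1,0],0])),S["joint_positions"].round(2))
print(proj(d,[[.459,.088,.06],[.5345,.2569,.006],[.503,.3777,.058]],S))
```

```text
[0.5205 0.1197 0.3058] 105.77225759441463 [ 0.39  0.17 -0.79  1.55  0.12  1.47 -0.13]
[[221.40774388 183.04120053]
 [317.97642888  61.91725972]
 [331.80070603 -83.191854  ]]
```

View pics/w1.png

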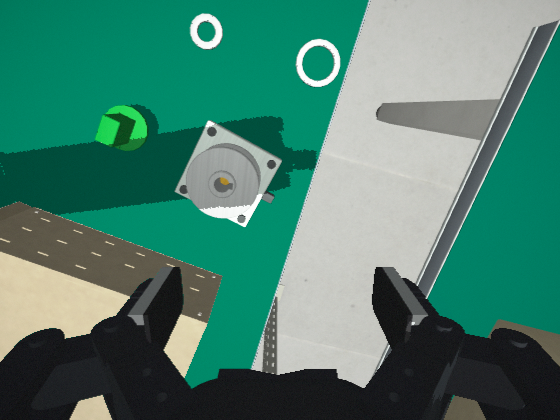

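The wrist view shows the pulley at (222,183) and the spacer at (318,62), matching their predicted positions to within about 1 px. Moving over the spacer.

Call:
{"api": "move_arm", "payload": {
  "series": [
    [0.855,0.339,0.3,0,0,0,-1],
    [0.855,0.339,0.3,0,0,0,-1],
    [0.855,0.339,0.3,0,0,0,-1],
    [0.855,0.339,0.3,0,0,0,-1],
    [0.855,0.339,0.3,0,0,0,-1],
    [0,0,0.3,0,0,-1,-1],
    [0,0,0.3,0,0,-1,-1],
    [0,0,0.3,0,0,-1,-1],
    [0,0,0.3,0,0,-1,-1],
    [0,0,0.3,0,0,-1,-1],
    [0,0,0.3,0,0,-1,-1],
    [0,0,0.3,0,0,-1,-1]
  ]
}}

```text
t: 6.1
eef_pos: [0.5347, 0.2559, 0.198]
ee_rot: [0.156, 0.988, -0.0, 0.0]
contact_force: [0.5, -0.3, -0.3]
grip_width: 1.0
grasp_force: 0.0
```

Call:
{"api": "move_arm", "payload": {
  "series": [
    [0,0,0,0,0,-1,-1],
    [0,0,0,0,0,-1,-1],
    [0,0,0,0,0,-0.28,-1],
    [0,0,0,0,0,0,-1]
  ]
}}

```text
t: 6.6
eef_pos: [0.5346, 0.256, 0.1983]
ee_rot: [-0.0, 1.0, -0.0, -0.0]
contact_force: [-0.4, 0.3, 0.0]
grip_width: 0.999
grasp_force: 0.0
```

```bash
cat >> h.py <<'E'
def yaw(S): 
    R=Ro.from_quat(S["ee_rot"]).as_matrix();return np.degrees(np.arctan2(R[1,0],R[0,0]))
def delta(S,tgt):  # units of 30 mm, tool axes
    return (Ro.from_quat(S["ee_rot"]).as_matrix().T@(np.array(tgt)-S["eef_pos"])/.03).round(3)
E
python3 - <<'E'
from h import *
S=monitor.get_state();d=get_image("wrist");cv2.imwrite("pics/w2.png",d["frame"][...,::-1])
print(S["eef_pos"].round(4),yaw(S),S["joint_positions"].round(2))
hsv=cv2.cvtColor(d["frame"],cv2.COLOR_RGB2HSV)
w=(hsv[...,1]<60)&(hsv[...,2]>110)
p=proj(d,[[.5345,.2569,.006]],S)[0];print(p)
for c in blobs(w,300):
    m=c.reshape(-1,2).mean(0);print(m.round(),cv2.contourArea(c))
    if abs(m-p).max()<40:print([x.round(4) for x in circ(ray(d,c.reshape(-1,2),.006,S))])
E
```

```text
[0.5346 0.256  0.1983] -179.99635794879478 [ 0.27  0.48 -1.05  1.55  0.42  1.35  0.75]
[277.21907712 181.22942584]
[321. 277.] 60336.0
[276. 181.] 2027.0
[array([0.5346, 0.2559]), np.float64(0.0269)]
[438. 166.] 849.5
[409. 154.] 1348.0
[ 96. 105.] 15215.5
[273.  30.] 1524.5
```

View pics/w2.png

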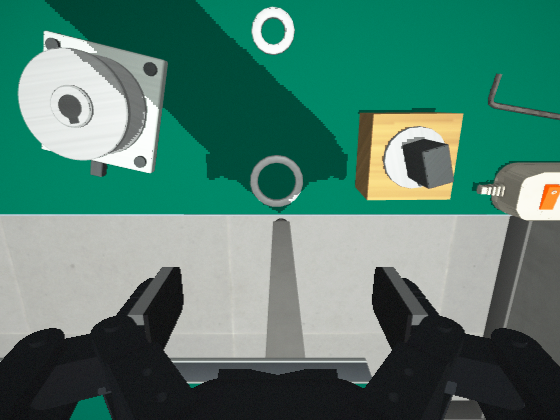

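The wrist view shows the spacer at (276,181) between the open fingers, which agrees with the top view. The stand is at (410,157) and the bore at (70,105), with its keyway pointing down in the image (+x). Descending to grip the ring.

Call:
{"api": "move_arm", "payload": {
  "series": [
    [0,0,1,0,0,0,-1],
    [0,0,1,0,0,0,-1],
    [0,0,1,0,0,0,-1],
    [0,0,1,0,0,0,-1],
    [0,0,1,0,0,0,-1],
    [0,0,1,0,0,0,-1],
    [0,0,0.4,0,0,0,-1],
    [0,0,0.3,0,0,0,-0.5],
    [0,0,0,0,0,0,0.2],
    [0,0,0,0,0,0,0.2],
    [0,0,0,0,0,0,0.2],
    [0,0,0,0,0,0,0.2]
  ],
  "squeeze": 40
}}

```text
t: 8.15
eef_pos: [0.5348, 0.2562, -0.0023]
ee_rot: [-0.002, 1.0, 0.0, 0.0]
contact_force: [-0.1, -0.1, 1.7]
grip_width: 0.622
grasp_force: 42.2
```

Call:
{"api": "move_arm", "payload": {
  "series": [
    [0,0,-0.5,0,0,0,0.2],
    [0,0,-1,0,0,0,0.2],
    [0,0,-1,0,0,0,0.2],
    [0,0,-1,0,0,0,0.2],
    [0,-0.5,-1,0,0,0,0.2],
    [0.4,-1,-0.5,0,0,0,0.2],
    [0.4,-1,0,0,0,0,0.2],
    [0.4,-1,0,0,0,0,0.2],
    [0,0,0,0,0,0,0.2]
  ]
}}

```text
t: 9.28
eef_pos: [0.4988, 0.1486, 0.148]
ee_rot: [-0.0, 1.0, -0.001, 0.0]
contact_force: [-0.4, 0.7, -0.9]
grip_width: 0.617
grasp_force: 42.1
```

Run:
```python
from h import *
for n in("wrist","top"):
    S=monitor.get_state();d=get_image(n);F=d["frame"]
    p=proj(d,[[.459,.088,.06]],S)[0];print(n,p,S["eef_pos"].round(4),S["grip_width"])
    x,y=p.astype(int);r=40 if n=="wrist" else 16
    C=F[max(y-r,0):y+r,max(x-r,0):x+r]
    cv2.imwrite(f"pics/c_{n}.png",cv2.resize(C,(400,400),interpolation=cv2.INTER_CUBIC)[...,::-1])
    print("origin",max(x-r,0),max(y-r,0),C.shape)
    cv2.imwrite(f"pics/f_{n}.png",F[...,::-1])
a=[cv2.imread(f"pics/c_{n}.png") for n in("wrist","top")]
f=cv2.imread("pics/f_wrist.png");f=cv2.resize(f,(533,400))
cv2.imwrite("pics/m1.png",cv2.resize(np.hstack([a[0],a[1]]),(800,400)))
```

```text
wrist [190.75057902 159.16949699] [0.4988 0.1486 0.148 ] 0.6168995189289513
origin 150 119 (80, 80, 3)
top [394.13472618 196.85642329] [0.4991 0.1502 0.1481] 0.6211237723059424
origin 378 180 (32, 32, 3)
```

View pics/m1.png

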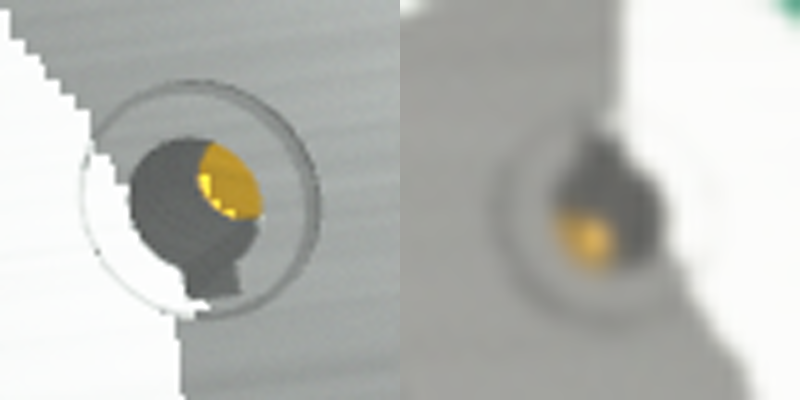

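The crop shows the bore's centre near crop (196,203) and the keyway's outer end near (213,296), so it points about +x. I'll segment it for numbers.

Run:
```python
from h import *
import time
S=monitor.get_state();d=get_image("wrist");F=d["frame"]
print(S["eef_pos"].round(4),yaw(S))
cv2.imwrite("pics/w3.png",F[...,::-1])
hsv=cv2.cvtColor(F,cv2.COLOR_RGB2HSV)
p=proj(d,[[.459,.088,.06]],S)[0].astype(int)
m=((hsv[...,2]<115)|(hsv[...,1]>100));M=np.zeros_like(m);M[p[1]-17:p[1]+24,p[0]-16:p[0]+17]=m[p[1]-17:p[1]+24,p[0]-16:p[0]+17]
print(F[159,[170,175,180,189,205,208]].tolist())
c=max(blobs(M,20),key=cv2.contourArea).reshape(-1,2)
P=ray(d,c,.06,S)[:,:2];cc,r=circ(P)
for _ in range(6):
    k=abs(np.hypot(*(P-cc).T)-.0095)<.0012
    cc,r=circ(P[k])
q=P-cc;R=np.hypot(*q.T);print("bore",cc.round(4),r,k.sum(),"maxR",R.max(),"area",cv2.contourArea(c))
a=np.degrees(np.arctan2(q[:,1],q[:,0]));K=R>.0115;print("key angles",np.sort(a[K]).round(1),R[K].round(4))
print("manual",ray(d,[[189.2,159.6],[192.6,178.2]],.06,S).round(4))
# nose direction
print(delta(S,[cc[0],cc[1],.075]))
```

```text
[0.4991 0.1513 0.1481] -179.82285251921698
[[249, 251, 250], [100, 101, 101], [103, 105, 104], [247, 221, 87], [161, 164, 162], [130, 135, 133]]
bore [0.4594 0.0864] 0.009077900236018238 65 maxR 0.01316453868195506 area 548.5
key angles [-10.1  -9.8  -6.4  -3.2   0.1   3.5   6.8  10.1  13.3  16.4  19.4  20.8
  22.3] [0.0118 0.0125 0.0132 0.0124 0.0123 0.0124 0.0124 0.0125 0.0127 0.0128
 0.0131 0.0124 0.0117]
manual [[0.4599 0.0896 0.06  ]
 [0.4733 0.0911 0.06  ]]
[ 1.334 -2.158  2.436]
```

Call:
{"api": "move_arm", "payload": {
  "series": [
    [0.45,-0.72,0,0,0,0,0.2],
    [0.45,-0.71,0.3,0,0,0,0.2],
    [0.44,-0.71,0.5,0,0,0,0.2],
    [0,0,0.6,0,0,0,0.2],
    [0,0,0.6,0,0,0,0.2],
    [0,0,0,0,0,0,0.2],
    [0,0,0,0,0,0,0.2]
  ]
}}

```text
t: 10.3
eef_pos: [0.4592, 0.0879, 0.0876]
ee_rot: [-0.002, 1.0, 0.001, 0.0]
contact_force: [0.0, -0.8, -0.6]
grip_width: 0.617
grasp_force: 42.2
```

Run:
```python
from h import *
S=monitor.get_state();d=get_image("wrist");F=d["frame"]
print(S["eef_pos"].round(4),yaw(S),S["joint_positions"].round(2))
p=proj(d,[[.459,.087,.06],[.459,.087,.080]],S);print(p)
x,y=p[0].astype(int);C=F[max(0,y-120):y+90,x-130:x+130]
print(x-130,max(0,y-120))
cv2.imwrite("pics/m2.png",cv2.resize(C,None,fx=2.5,fy=2.5,interpolation=cv2.INTER_CUBIC)[...,::-1])
```

```text
[0.4592 0.0879 0.0876] -179.71639615300506 [ 0.72  0.31 -1.11  1.99  0.32  1.04  1.04]
[[273.87008362 245.79583418]
 [273.51517792 261.93376388]]
143 125
```

View pics/m2.png

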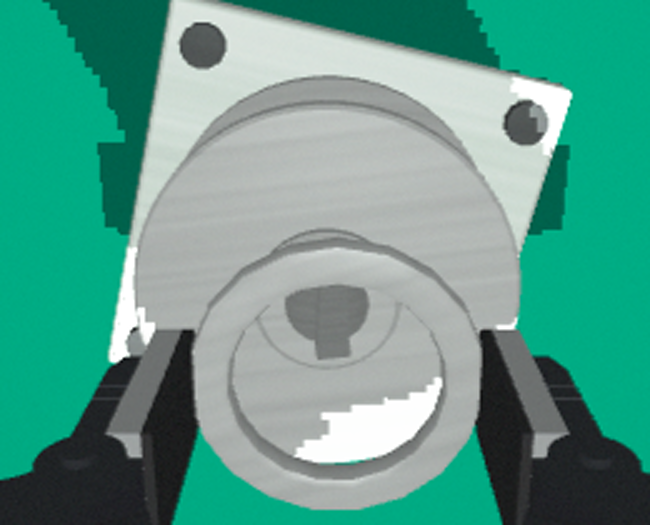

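The ring is held level, with its hole centred at about crop (337,370), slightly nearer the camera than the boss at (329,298). The offsets agree with the calibration to about 1 mm. Lowering it.

Call:
{"api": "move_arm", "payload": {
  "series": [
    [0,-0.02,0.4,0,0,0,0.2],
    [0,0,0.3,0,0,0,0.2],
    [0,0,0.2,0,0,0,0.2],
    [0,0,0.15,0,0,0,0.2],
    [0,0,0.05,0,0,0,0.2],
    [0,0,0,0,0,0,0.2]
  ]
}}

```text
t: 11.1
eef_pos: [0.459, 0.0862, 0.0544]
ee_rot: [-0.002, 1.0, -0.0, 0.0]
contact_force: [-0.5, 0.5, -0.5]
grip_width: 0.621
grasp_force: 42.2
```

Call:
{"api": "move_arm", "payload": {
  "series": [
    [0,0,0,0,0,0,-0.4],
    [0,0,0,0,0,0,-0.6],
    [0,0,0,0,0,0,-1],
    [0,0,-0.5,0,0,0,-1],
    [0,0,-1,0,0,0,-1],
    [0,0,-1,0,0,0,-1],
    [0,0.5,-1,0,0,0,-1],
    [-0.1,1,-0.6,0,0,0,-1],
    [-0.1,1,0,0,0,0,-1],
    [-0.1,1,0,0,0,0,-1],
    [0,0,0,0,0,0,-1],
    [0,0,0,0,0,0,-1]
  ]
}}

```text
t: 12.6
eef_pos: [0.4675, 0.1907, 0.1777]
ee_rot: [-0.002, 1.0, -0.0, 0.0]
contact_force: [0.3, 0.3, 1.3]
grip_width: 0.993
grasp_force: 0.0
```

Run:
```python
from h import *
S=monitor.get_state();d=get_image("wrist");cv2.imwrite("pics/w4.png",d["frame"][...,::-1])
print(S["eef_pos"].round(4),yaw(S),S["joint_positions"].round(2))
print(proj(d,[[.459,.087,.06],[.503,.3777,.058]],S))
```

```text
[0.4675 0.1907 0.1777] -179.79808287778934 [ 0.56  0.3  -1.18  1.8   0.29  1.24  0.88]
[[150.25464747 190.83864555]
 [490.73994272 240.87166881]]
```

View pics/w4.png

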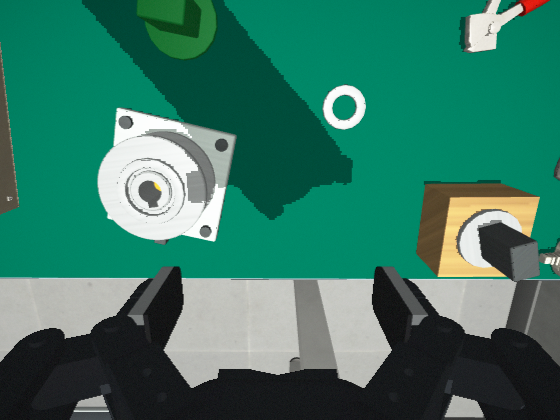

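The spacer lies over the boss, around (150,190). Now I'll look at the shaft from overhead to find the rib.

Call:
{"api": "move_arm", "payload": {
  "series": [
    [-0.3,1,0,0,0,0,-1],
    [-0.5,1,0,0,0,0,-1],
    [-0.6,1,0,0,0,0,-1],
    [-0.6,1,0,0,0,0,-1],
    [-0.6,1,0,0,0,0,-1],
    [-0.65,0.8,0,0,0,0,-1],
    [0,0.39,0,0,0,0,-1],
    [0,0,0,0,0,0,-1],
    [0,0,0,0,0,0,-1]
  ]
}}

```text
t: 13.78
eef_pos: [0.5645, 0.376, 0.1776]
ee_rot: [-0.001, 1.0, -0.0, 0.0]
contact_force: [0.5, 0.3, 0.0]
grip_width: 1.002
grasp_force: 0.0
```

Run:
```python
from h import *
S=monitor.get_state();d=get_image("wrist");F=d["frame"]
print(S["eef_pos"].round(4),yaw(S),S["joint_positions"].round(2))
p=proj(d,[[.503,.3777,.058],[.503,.3777,.1]],S);print(p)
x,y=p[0].astype(int);y0=max(0,y-75);x0=x-75
C=F[y0:y+75,x0:x+75];print(x0,y0)
cv2.imwrite("pics/m3.png",cv2.resize(C,None,fx=4,fy=4,interpolation=cv2.INTER_CUBIC)[...,::-1])
```

```text
[0.5645 0.376  0.1776] -179.84999783978367 [-0.02  0.68 -0.99  1.33  0.56  1.42  0.58]
[[278.65951843 125.14004294]
 [278.8586219  129.02955589]]
203 50
```

View pics/m3.png

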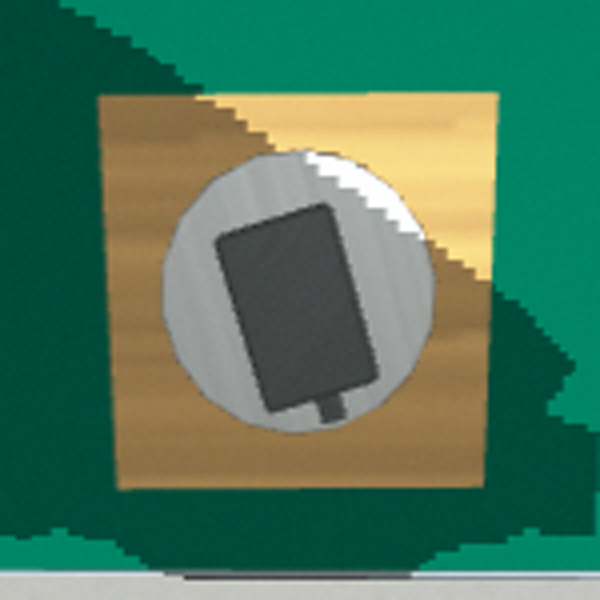

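The rib, at crop (330,410), is on the +x side. The block's corners are near (215,240), (330,203), (378,377) and (270,412), and the collar is centred at (298,292). Next I compute the yaw and centre.

Run:
```python
from h import *
S=monitor.get_state();d=get_image("wrist");F=d["frame"];x0,y0=203,50
print(S["eef_pos"].round(4),yaw(S))
hsv=cv2.cvtColor(F,cv2.COLOR_RGB2HSV);m=np.zeros(F.shape[:2],bool)
m[y0+30:y0+110,x0+35:x0+115]=((hsv[...,2]<95)&(hsv[...,1]<60))[y0+30:y0+110,x0+35:x0+115]
k=cv2.morphologyEx(m.astype(np.uint8),cv2.MORPH_OPEN,np.ones((11,11)))
c=max(blobs(k),key=cv2.contourArea).reshape(-1,2)
P=(ray(d,c,.1,S)[:,:2]*1000).astype(np.float32)
print(cv2.minAreaRect(P))
man=ray(d,np.array([[215,240],[330,203],[378,377],[270,412]])/4+[x0,y0],.1,S)[:,:2];print(man.mean(0))
e=(man[2]+man[3]-man[0]-man[1])/2;print("yaw",np.degrees(np.arctan2(e[1],e[0])),np.hypot(*e))
col=np.array([[164,290],[433,290],[298,151],[298,432]])/4+[x0,y0]
print("collar",circ(ray(d,col,.058,S)))
```

```text
[0.5646 0.3759 0.1776] -179.86455768176288
((502.2061462402344, 376.58026123046875), (30.531023025512695, 19.816076278686523), 16.58464241027832)
[0.50212743 0.3768161 ]
yaw 17.243112622038666 0.02893866256649213
collar (array([0.50227829, 0.37681246]), np.float64(0.026388646761698043))
```

Call:
{"api": "move_arm", "payload": {
  "series": [
    [0.7,0,0,0,0,0,-1],
    [0.7,0,0,0,0,0,-1],
    [0.68,0,0,0,0,0,-1],
    [0,0,0.4,0,0,-1,-1],
    [0,0,0.5,0,0,-1,-1],
    [0,0,0.5,0,0,-0.08,-1],
    [0,0,0.6,0,0,0,-1],
    [0,0,0.7,0,0,0,-1],
    [0,0,0.6,0,0,0,-1],
    [0,0,0.3,0,0,0,-1],
    [0,0,0.15,0,0,0,-1],
    [0,0,0,0,0,0,-1]
  ]
}}

```text
t: 15.38
eef_pos: [0.5021, 0.3771, 0.0649]
ee_rot: [-0.146, 0.989, 0.0, 0.0]
contact_force: [0.6, -0.1, -0.0]
grip_width: 0.998
grasp_force: 0.0
```

Call:
{"api": "move_arm", "payload": {
  "series": [
    [0,0,0,0,0,0,0],
    [0,0,0,0,0,0,0.9],
    [0,0,0,0,0,0,0.9],
    [0,0,0,0,0,0,0.9],
    [0,0,0,0,0,0,0.9],
    [0,0,0,0,0,0,0.9]
  ],
  "squeeze": 90
}}

```text
t: 16.12
eef_pos: [0.5022, 0.3771, 0.0651]
ee_rot: [-0.146, 0.989, 0.0, 0.0]
contact_force: [-0.3, -1.4, 4.1]
grip_width: 0.225
grasp_force: 88.2
```

Call:
{"api": "move_arm", "payload": {
  "series": [
    [0,0,-0.3,0,0,0,0.9],
    [0,0,-0.5,0,0,0,0.9],
    [0,0,-0.6,0,0,0,0.9],
    [0,0,-0.8,0,0,0,0.9],
    [0,0,-0.9,0,0,0.6,0.9],
    [0,0,-0.2,0,0,0.71,0.9]
  ]
}}

```text
t: 16.88
eef_pos: [0.5025, 0.378, 0.1673]
ee_rot: [-0.054, 0.999, 0.001, 0.001]
contact_force: [-0.0, 0.4, -1.8]
grip_width: 0.222
grasp_force: 87.7
```

Call:
{"api": "move_arm", "payload": {
  "series": [
    [0.2,-0.5,0,0,0,0,0.9],
    [0.3,-0.8,0,0,0,0,0.9],
    [0.3,-1,0,0,0,0,0.9],
    [0.3,-1,0,0,0,0,0.9],
    [0.3,-1,0,0,0,0,0.9],
    [0.3,-1,0,0,0,0,0.9],
    [0.3,-1,0,0,0,0,0.9],
    [0.24,-0.83,0,0,0,0,0.9],
    [0,0,0,0,0,0,0.9],
    [0,0,0,0,0,0,0.9],
    [0,0,0,0,0,0,0.9]
  ]
}}

```text
t: 18.25
eef_pos: [0.4589, 0.1582, 0.1642]
ee_rot: [-0.056, 0.998, 0.0, 0.0]
contact_force: [0.2, 0.4, -1.4]
grip_width: 0.22
grasp_force: 88.2
```

Run:
```python
from h import *
for n in("wrist","top"):
    S=monitor.get_state();d=get_image(n);F=d["frame"]
    print(n,S["eef_pos"].round(4),yaw(S),S["grip_width"],S["contact_force"].round(1))
    p=proj(d,[[.459,.087,.06]],S)[0].astype(int);print(p)
    r=56 if n=="wrist" else 22
    x0,y0=max(0,p[0]-r),p[1]-r
    C=F[y0:p[1]+r,x0:p[0]+r];print(x0,y0,C.shape)
    cv2.imwrite(f"pics/d_{n}.png",cv2.resize(C,(400,400),interpolation=cv2.INTER_CUBIC)[...,::-1]);cv2.imwrite(f"pics/full_{n}.png",F[...,::-1])
cv2.imwrite("pics/m4.png",np.hstack([cv2.imread(f"pics/d_{n}.png") for n in("wrist","top")]))
```

```text
wrist [0.4589 0.1582 0.1642] -173.54681758588092 0.22018401136140586 [ 0.2  0.4 -1.4]
[185 196]
129 140 (112, 112, 3)
top [0.4588 0.1581 0.1641] -173.54787664458127 0.21937056776501374 [ 0.1 -0.4 -1.5]
[394 196]
372 174 (44, 44, 3)
```

View pics/m4.png

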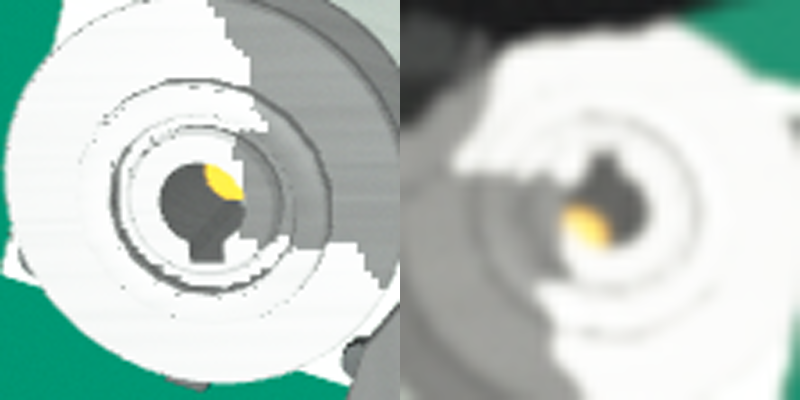

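The left crop shows the spacer seated around the boss. The bore is at crop (202,205), with the keyway pointing straight down, which matches the present tool yaw. The right crop (top view) agrees. Next, numeric refinement.

Run:
```python
from h import *
def bore(d,S,n,lo):
    F=d["frame"];hsv=cv2.cvtColor(F,cv2.COLOR_RGB2HSV)
    p=proj(d,[[.459,.087,.06]],S)[0]
    m=((hsv[...,2]<lo)|(hsv[...,1]>90)).astype(np.uint8);M=np.zeros_like(m)
    yy,xx=np.mgrid[:420,:560]
    X=ray(d,np.c_[xx.ravel(),yy.ravel()],.06,S)[:,:2].reshape(420,560,2)
    M[np.hypot(*(X-[.459,.087]).transpose(2,0,1))<.0155]=1
    c=max(blobs(m&M,10),key=cv2.contourArea)
    mm=np.zeros_like(m);cv2.drawContours(mm,[c],-1,1,-1)
    ys,xs=np.nonzero(mm);Q=X[ys,xs]
    mid=Q.mean(0);P=X[c[:,0,1],c[:,0,0]];
    sel=P[:,0]<np.quantile(Q[:,0],.62);cc,r=circ(P[sel])
    q=P-cc;R=np.hypot(*q.T);K=R>r+.002;a=np.degrees(np.arctan2(q[K,1],q[K,0]))
    print(n,"n",len(Q),"centroid",mid.round(4),"circ",cc.round(4),r.round(4),"key",a.min().round(1),a.max().round(1),R.max().round(4))
S=monitor.get_state();w=get_image("wrist");bore(w,S,"wrist",130);bore(get_image("top"),S,"top",140)
# ring bias: where the grip block (20 mm, symmetric about tool axis) appears: dark columns at block height
M=np.array(w["mount"]);Rt=Ro.from_quat(S["ee_rot"]).as_matrix()
top=S["eef_pos"]+Rt@np.array([.0,0,-.035]);col=S["eef_pos"]+Rt@np.array([.027,0,.0095])
print("proj block top ctr",proj(w,top,S),"collar near rim",proj(w,col,S))
g=cv2.cvtColor(w["frame"],cv2.COLOR_RGB2GRAY).astype(int);hs=cv2.cvtColor(w["frame"],cv2.COLOR_RGB2HSV)
for v in range(235,330,8):
    print(v,[int(x) for x in g[v,205:350:6]])
```

```text
wrist n 468 centroid [0.4604 0.0866] circ [0.4593 0.0864] 0.0088 key -7.8 23.5 0.0136
top n 52 centroid [0.4604 0.0877] circ [0.4589 0.0877] 0.0064 key -6.1 16.3 0.0117
proj block top ctr [[274.57749305 312.76535829]] collar near rim [[275.25153587 210.74019963]]
235 [249, 250, 250, 250, 52, 153, 158, 154, 151, 152, 156, 160, 151, 158, 157, 151, 154, 157, 154, 155, 102, 102, 102, 102, 102]
243 [250, 235, 255, 255, 144, 152, 157, 153, 153, 49, 50, 50, 47, 50, 50, 51, 157, 154, 153, 156, 153, 103, 104, 102, 102]
251 [101, 103, 103, 102, 155, 153, 155, 153, 151, 49, 50, 51, 53, 51, 48, 49, 154, 156, 151, 156, 158, 103, 103, 102, 103]
259 [103, 102, 101, 102, 153, 152, 145, 98, 42, 50, 50, 49, 51, 51, 50, 52, 35, 97, 108, 156, 157, 103, 101, 103, 102]
267 [102, 102, 102, 102, 30, 30, 96, 98, 43, 51, 51, 51, 51, 49, 51, 51, 49, 98, 94, 29, 29, 103, 102, 102, 102]
275 [102, 102, 103, 94, 33, 34, 98, 98, 51, 53, 50, 50, 51, 51, 49, 53, 50, 96, 96, 42, 39, 71, 102, 102, 102]
283 [103, 102, 102, 30, 28, 41, 97, 97, 66, 72, 72, 71, 71, 72, 75, 68, 70, 96, 97, 61, 28, 29, 102, 102, 102]
291 [212, 216, 215, 31, 29, 98, 98, 91, 70, 72, 69, 70, 72, 70, 74, 72, 71, 48, 97, 98, 27, 32, 100, 103, 102]
299 [214, 18, 31, 27, 31, 29, 28, 132, 65, 70, 73, 71, 72, 71, 73, 73, 69, 74, 28, 29, 32, 30, 26, 49, 113]
307 [188, 30, 30, 30, 27, 26, 30, 31, 60, 72, 71, 69, 72, 72, 73, 72, 66, 38, 25, 32, 31, 29, 31, 29, 98]
315 [28, 30, 29, 28, 29, 30, 27, 26, 46, 69, 73, 70, 70, 73, 69, 74, 63, 32, 27, 28, 29, 28, 28, 28, 31]
323 [28, 24, 32, 27, 26, 27, 29, 26, 42, 72, 70, 71, 74, 72, 71, 69, 62, 29, 30, 26, 27, 25, 26, 28, 26]
```

Run:
```python
from h import *
S=monitor.get_state();w=get_image("wrist");Rt=Ro.from_quat(S["ee_rot"]).as_matrix()
g=cv2.cvtColor(w["frame"],cv2.COLOR_RGB2GRAY).astype(int)
f=lambda v:proj(w,S["eef_pos"]+Rt@np.array(v),S)[0].round(1).tolist()
# shaft heights above TCP: origin at -0.055 (tool z +.055): collar 42..48 -> z .013...007 ; block top 90 -> -.035
print("collar near rim top",f([.027,0,.007]),"bottom",f([.027,0,.013]),"block top near edge",f([.015,0,-.035]),"block foot near",f([.015,0,.007]))
print("col 277 v190..290",[(v,int(g[v,277])) for v in range(190,292,2)])
for v in(245,251,257,263):
    r=g[v,205:350];print(v,"block edges",[205+int(i) for i in np.nonzero(np.diff((r<75).astype(int)))[0]])
for x in(-.010,.010):print("pred block near corner edges",f([.015,x,-.01]),f([.015,x,.003]))
```

```text
collar near rim top [275.2, 212.3] bottom [275.3, 208.6] block top near edge [274.5, 278.3] block foot near [275.2, 235.3]
col 277 v190..290 [(190, 57), (192, 58), (194, 57), (196, 58), (198, 59), (200, 57), (202, 59), (204, 60), (206, 57), (208, 58), (210, 104), (212, 136), (214, 157), (216, 155), (218, 157), (220, 158), (222, 156), (224, 155), (226, 154), (228, 156), (230, 155), (232, 154), (234, 155), (236, 99), (238, 50), (240, 50), (242, 49), (244, 52), (246, 50), (248, 48), (250, 52), (252, 54), (254, 48), (256, 50), (258, 52), (260, 53), (262, 53), (264, 51), (266, 50), (268, 53), (270, 47), (272, 53), (274, 51), (276, 50), (278, 65), (280, 71), (282, 69), (284, 71), (286, 71), (288, 72), (290, 75)]
245 block edges [256, 298]
251 block edges [255, 299]
257 block edges [252, 302]
263 block edges [251, 303]
pred block near corner edges [252.6, 249.9] [254.5, 238.5]
pred block near corner edges [297.4, 249.9] [295.9, 238.5]
```

Call:
{"api": "move_arm", "payload": {
  "series": [
    [0.07,-0.6,0,0,0,0,0.9],
    [0.07,-0.7,0,0,0,0,0.9],
    [0.07,-0.7,0,0,0,0,0.9],
    [0.06,-0.41,0.4,0,0,0,0.9],
    [0,0,0.5,0,0,0,0.9],
    [0,0,0.5,0,0,0,0.9],
    [0,0,0.2,0,0,0,0.9],
    [0,0,0.2,0,0,0,0.9],
    [0,0,0,0,0,0,0.9],
    [0,0,0,0,0,0,0.9]
  ]
}}

```text
t: 19.75
eef_pos: [0.4591, 0.0844, 0.1101]
ee_rot: [-0.055, 0.998, -0.0, 0.0]
contact_force: [0.2, 0.1, -1.6]
grip_width: 0.226
grasp_force: 88.3
```

Call:
{"api": "move_arm", "payload": {
  "series": [
    [0,0.03,0.1,0,0,0,0.9],
    [0,0,0.1,0,0,0,0.9],
    [0,0,0.1,0,0,0,0.9],
    [0,0,0.1,0,0,0,0.9],
    [0,0,0,0,0,0,0.9]
  ]
}}

```text
t: 20.38
eef_pos: [0.4586, 0.0851, 0.0976]
ee_rot: [-0.055, 0.998, 0.0, -0.0]
contact_force: [-0.0, -0.3, -2.0]
grip_width: 0.22
grasp_force: 88.3
```

Call:
{"api": "move_arm", "payload": {
  "series": [
    [0,0,0.1,0,0,0,0.9],
    [0,0,0.1,0,0,0,0.9],
    [0,0,0.1,0,0,0,0.9],
    [0,0,0.1,0,0,0,0.9],
    [0,0,0,0,0,0,0.9],
    [0,0,0,0,0,0,0.9]
  ]
}}

```text
t: 21.12
eef_pos: [0.4588, 0.0851, 0.086]
ee_rot: [-0.055, 0.998, -0.0, 0.0]
contact_force: [-1.0, 0.0, 2.7]
grip_width: 0.222
grasp_force: 88.7
```

Call:
{"api": "move_arm", "payload": {
  "series": [
    [0,0,0.1,0,0,0,0.9],
    [0,0,0.1,0,0,0,0.9],
    [0,0,0.08,0,0,0,0.9],
    [0,0,0.05,0,0,0,0.9],
    [0,0,0.03,0,0,0,0.9],
    [0,0,0,0,0,0,0.9],
    [0,0,0,0,0,0,0.9]
  ]
}}

```text
t: 22.0
eef_pos: [0.4589, 0.0851, 0.0751]
ee_rot: [-0.055, 0.998, -0.0, 0.0]
contact_force: [-1.4, -1.2, 5.6]
grip_width: 0.222
grasp_force: 89.6
```

Call:
{"api": "move_arm", "payload": {
  "series": [
    [0,0,0.03,0,0,0,0.9],
    [0,0,0.02,0,0,0,0.9],
    [0,0,0,0,0,0,0.9],
    [0,0,0,0,0,0,0.9]
  ]
}}

```text
t: 22.5
eef_pos: [0.459, 0.0851, 0.0749]
ee_rot: [-0.055, 0.998, -0.001, -0.0]
contact_force: [-12.3, -5.0, 31.6]
grip_width: 0.221
grasp_force: 93.3
```

Call:
{"api": "move_arm", "payload": {
  "series": [
    [0.015,-0.005,0,0,0,0,0.9],
    [0,0,0,0,0,0,0.9],
    [0,0,0,0,0,0,0.9],
    [0,0,0,0,0,0,0.9]
  ]
}}

```text
t: 23.0
eef_pos: [0.4589, 0.0851, 0.0749]
ee_rot: [-0.055, 0.998, -0.001, 0.0]
contact_force: [-9.7, -3.5, 28.5]
grip_width: 0.222
grasp_force: 92.7
```

Run:
```python
from h import *
for n in("side","top","wrist","wrist"):
    d=get_image(n);S=monitor.get_state()
    print(S["t"],S["eef_pos"].round(4),S["ee_rot"].round(4),S["contact_force"].round(1),S["moment"].round(2),S["grasp_force"].round(1),S["grip_width"].round(3))
w=d;Rt=Ro.from_quat(S["ee_rot"]).as_matrix();g=cv2.cvtColor(w["frame"],cv2.COLOR_RGB2GRAY).astype(int)
# slip check: same rim/block rows as when first carried (212, 236, 278)
print([(v,int(g[v,277])) for v in range(206,284,2) if abs(g[v+1,277]-g[v-1,277])>12])
for v in(245,257):
    r=g[v,205:350];print(v,[205+int(i) for i in np.nonzero(np.diff((r<75).astype(int)))[0]])
```

```text
Traceback (most recent call last):
AttributeError: 'float' object has no attribute 'round'
```

Run:
```python
from h import *
for n in("wrist","wrist"):
    w=get_image(n);S=monitor.get_state()
    print(S["t"],S["eef_pos"].round(4),S["ee_rot"].round(4),S["contact_force"].round(1),S["moment"].round(2),round(S["grasp_force"],1))
g=cv2.cvtColor(w["frame"],cv2.COLOR_RGB2GRAY).astype(int)
print([(v,int(g[v,277])) for v in range(206,284,2) if abs(g[v+1,277]-g[v-1,277])>12])
for v in(245,257):
    r=g[v,205:350];print(v,[205+int(i) for i in np.nonzero(np.diff((r<75).astype(int)))[0]])
# small washer/bystanders check in top view
d=get_image("top");hsv=cv2.cvtColor(d["frame"],cv2.COLOR_RGB2HSV)
for c in blobs((hsv[...,1]<70)&(hsv[...,2]>120),100):
    m=c.reshape(-1,2).mean(0)
    if 290<m[0]<320 and 140<m[1]<245: print("washer",m,ray(d,m,.006).round(4))
```

```text
23.1 [0.4589 0.0851 0.0749] [-5.540e-02  9.985e-01 -6.000e-04  4.000e-04] [-10.4  -2.6  27.6] [-0.62  2.17 -0.03] 92.7
23.15 [0.4589 0.0851 0.0749] [-5.540e-02  9.985e-01 -6.000e-04  3.000e-04] [-10.4  -3.2  28.9] [-0.61  2.16  0.  ] 92.7
[(206, 189), (212, 182), (214, 183), (236, 120), (278, 78)]
245 [256, 298]
257 [252, 301]
washer [303.24561404 228.31578947] [[0.3927 0.254  0.006 ]]
```

```bash
python3 -c "
from plant import manip
print(manip.close_job())"
```

```text
the job is handed in; nothing more can be done
None
```

I handed the job in at about 23 s: the spacer lies over the boss, and the keyed shaft is in the bore with its key in the keyway, upright and still gripped, its collar pressed on the spacer with about 22 N. The small washer is where it was; I did not check the cutters and hex key again, but the gripper stayed well away from them.

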